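# Gauge the stepped key block in both directions

### The job

Check the stepped wooden block on the bench gauge in both directions. Wake the gauge with its big key, then with the block flat on the gauge's bed push its plain back (the side opposite the step) squarely against the sprung anvil until the anvil is about half way in, never to its end stop, and hold it there for a moment; then roll the block a quarter turn so that it stands on that back, and push its underside against the anvil in the same way. Afterwards leave the block resting wholly on the felt pad and store the result with the small key at the far end of the row from the big one; leave the middle key alone and do not disturb the other things on the bench.

Things in the scene. Friction and masses are not known exactly. Their poses are not given: they have to be found in the camera images.
- gauge: bench gauge, fixed to the table: a grey metal housing 110 (x) x 160 (y) x 50 mm high with a dark display and three keys on top; origin at the centre of the housing's underside on the table. An aluminium bed bar 40 mm wide and 12 mm high runs from the housing's -x side out to x = -215 mm; the anvil stands over it. x points from the bed to the housing.
- bed (a point): centre of the bed's free top, 12 mm above the table, 40 mm in front of the anvil's face at rest; axes as the gauge (x towards the anvil, z up)
- anvil_face (a point): centre of the working face of the sprung anvil, a steel plate 50 mm wide and 30 mm high (from 3 to 33 mm above the bed), 30 mm clear of the housing; moves with the anvil; axes as the gauge: the face looks to -x
- anvil (a joint): travel of the anvil towards the housing (along the gauge's x), m: 0 at rest, end stop at 0.014; spring force 3.2 N at 0, 8.8 N half way, 14.4 N at the stop
- key_big_top (a point): centre of the top of the big round key (30 mm across), at one end of the row of three keys that stand 50 mm apart on the housing; keys are pressed down and spring back
- key_big (a joint): travel of the big key, m: 0 up, 0.006 fully down (4 N)
- key_end_top (a point): centre of the top of the small key (18 mm across) at the other end of the row
- key_end (a joint): travel of the small end key, m: 0 up, 0.006 fully down (4 N)
- key_mid (a joint): travel of the small middle key, half way between the two others (18 mm across): not to be pressed
- block: loose stepped block of brown hardwood, about 90 g: 56 (x) x 54 (y) x 40 mm (z), with a step 16 mm deep and 16 mm high cut out along the whole of its upper -x edge; origin at the centre of its underside, which lies on the table at the start. +x points out of its plain back (54 x 40 mm)
- block_back (a point): centre of the block's plain back, 28 mm along +x and 20 mm up from its origin; axes as the block
- block_mid (a point): middle of the block, 20 mm up from its origin
- pad: grey felt pad fixed on the table, 140 x 140 x 5 mm; origin at the centre of its underside
- offcut: bystander: plain wooden offcut 70 x 35 x 30 mm, no step; origin under its centre
- glue: bystander: white glue bottle, 56 mm across, 130 mm tall; origin under its centre
- tin: bystander: metal tin, 70 mm across, 70 mm tall; origin under its centre
- driver: bystander: screwdriver lying down; origin under its middle
- clamp: bystander: steel G-clamp lying flat, about 100 x 70 x 14 mm; origin under the middle of its back
Things that resemble listed ones, but are neither listed nor needed, are in the scene too. Leave any black or green look-alike of the block alone.

How it is judged:
By the outcome, as a careful person would: the job done as asked, in the order asked, and still so for the second after the job is handed in, with the robot touching nothing.
It also fails if it takes over 72 s, if anything falls off the work surface, if the arm or the gripper's body presses on something with over 40 N, if the wrist force passes 120 N, or if a joint passes its speed limit or range.

### The arm

A 7-joint arm with a two-finger parallel gripper is mounted at the origin on the work surface. World frame = base frame: x ahead of the robot, y to its left, z up, the work surface at z = 0. Lengths are in m, angles in rad, forces in N, time in s.
With the tool pointing down it reaches from about 0.425 to 0.825 m from the base axis. Payload 3.6 kg.
Tool frame: the origin (TCP) lies on the centre line of the jaws, within the pads' length; the fingertips stand 8 mm ahead of it and the grasp point (between the pads) lies 11 mm behind it; x points along the fingers, y is the direction in which the jaws open and shut, and the axes are right-handed (so a half turn about x gives the same grasp; the last joint's range is limited). The gripper opens to 93 mm and grips with 3 to 60 N. Pads are 15 mm wide; open, the fingers measure 128 mm over their backs; the gripper's body (75 mm by 188 mm) begins 65 mm behind the grasp point.
Start: joints at [1.075, 0.615, -0.013, 1.423, 0.008, 1.103, -0.04], TCP at [0.294, -0.58, 0.227] pointing down, gripper open.
Joint ranges: [-3.12, 3.12], [-0.3, 2.06], [-1.34, 1.32], [0.26, 2.42], [-1.36, 4.5], [0.01, 1.98], [-2.84, 2.84]. Speed limits (rad/s): [2.79, 2.79, 3.14, 3.14, 3.14, 3.14, 3.14].

### API

Orientations are given as a rotation vector (axis times angle).
In Python, from plant import env gives the robot as it stands.
- The arm moves only by the shell command python3 -m inch 'ROWS'. ROWS is JSON, a list of rows, each a list of 3 entries, a list of its own where there are three numbers: the shift along the world's x, y, z in cm, then the turn about the world's z in degrees, then the closure, from 0 (fully open) to 1 (shut). In form: [[[dx, dy, dz], yaw, grip], ...]. A call has exactly 10 rows; each row is the pose to reach, as a shift and turn from the pose commanded when the call began; what a row does not reach only later rows make up. A row lasts 1/12 s, in which the tool goes at most 41.7 mm and 7.16 degrees, less where a joint would pass 70% of its speed; a pose out of reach is approached as far as the arm can. A call with a gripper value outside its range is refused whole. The fingers move at their own pace and stop on an object; the grip force is fixed at half the most. Time passes only in rows, so rows that repeat a pose let the fingers close, or fill a call up. It gives the time, the measured TCP pose, the force and the opening at its end, in the units of the state.
- env.sense(): the state, without advancing time (a new reading comes with each control period).
- env.camera(name): name is "side" or "top" or "wrist"; returns a dict with "pixels" (400x640x3 uint8, red, green, blue), "intrinsics" (3x3 intrinsics, pixels), "R" (3x3) and "t" (3): a world point X has camera coordinates R X + t. Camera axes: x right, y down, z forward; pixel columns grow to the right and rows downward; lengths in m; the calibration is good to about 2 mm. A picture is of the moment at which its call begins. There is no depth.
- env.hand_in(): hands the job in, once; it reports no verdict.
The state is a dict: "t": time; "joint_positions": joint angles; "qvel": joint speeds; "joint_torque": joint torques, N m; "position": TCP position; "tool_rot": TCP orientation; "ft_force": force on the tool from outside, world axes, zero at the start; "torque": the same for the moment, N m; "grip_width": finger opening in m.
Only numpy, scipy, OpenCV 4.12 (cv2) and the standard library are available. Lean on these libraries where they do the work, as an engineer would, in place of code of your own. Each camera call takes 0.05 s, during which the arm holds its last target. There are 200 camera calls.

## Working session

There is one attempt and no reset: what is moved stays moved. The work goes in short steps, Python scripts to look and compute and a shell command to move; the robot and the scene stay as the last step left them, time stands still between calls to the robot, and variables do not carry over. Pictures are saved under pics/ and viewed, about 8 in all and at most 12, crops included, and the job is handed in when it is done.

```bash
ls; mkdir -p pics
python3 - <<'E'
from plant import env
import cv2
for n in ("side","top"):
    c=env.camera(n); cv2.imwrite(f"pics/{n}0.png",c["pixels"][:,:,::-1]); print(n,c["intrinsics"],c["R"],c["t"])
s=env.sense();print(s)
E
```

```text
pics
side [[450.01043641   0.         317.81866107]
 [  0.         450.01043641 196.58791904]
 [  0.           0.           1.        ]] [[-0.96785788 -0.25147438 -0.00342866]
 [-0.18167073  0.70849977 -0.68192656]
 [ 0.17391627 -0.6593851  -0.73141262]] [0.47906761 0.15659547 1.40534226]
top [[485.25663615   0.         315.95032311]
 [  0.         485.25663615 199.99942501]
 [  0.           0.           1.        ]] [[ 0.02053982 -0.99978836 -0.00115953]
 [-0.9976773  -0.02042108 -0.06498455]
 [ 0.06494712  0.00249161 -0.9978856 ]] [-0.02420026  0.50677965  1.33875781]
{'t': 0.1, 'joint_positions': array([ 1.07549611,  0.61585255, -0.01259396,  1.42472052,  0.00811013,
        1.10337577, -0.04039838]), 'qvel': array([-0.00026882, -0.00234272,  0.00115981, -0.00434485, -0.00035544,
        0.00126545,  0.00058354]), 'joint_torque': array([ 1.39934913e-03, -4.60040724e+01,  2.10119574e-01, -1.66245872e+01,
       -6.11894787e-02,  1.69494777e-02,  1.19613878e-04]), 'position': array([ 0.2933702 , -0.57926589,  0.22558355]), 'tool_rot': array([ 1.960608  ,  0.47061709, -1.96178583]), 'ft_force': array([-0.10276288, -0.25764035,  0.18293679]), 'torque': array([ 0.01128957, -0.03244477, -0.08163508]), 'grip_width': 0.09288656322707808}
```

View pics/top0.png

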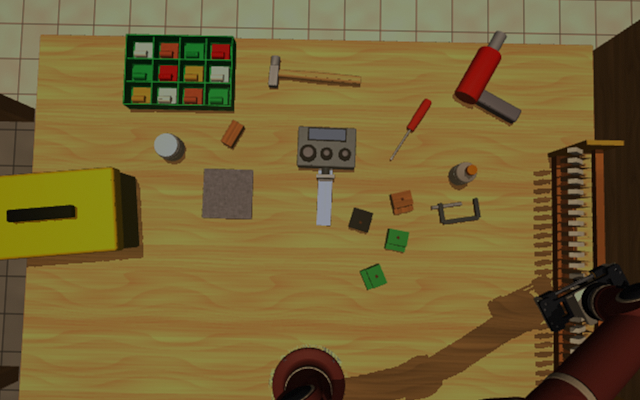

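View pics/side0.png

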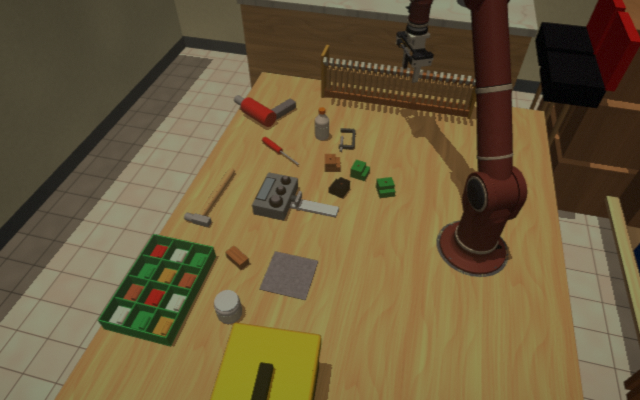

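Top view: the gauge housing is at about (327,148), its bed runs down to (324,225), and the pad is at (228,193). Block candidates are brown (402,202), black (360,219), and green (397,240) and (373,276). The plain offcut is at (233,133). Brown with a step fits, so I'll confirm it in an enlarged crop.

```bash
cat > h.py <<'E'
import numpy as np, cv2
from plant import env
def P(c,X): 
    q=c["intrinsics"]@(c["R"]@np.array(X,float)+c["t"]); return q[:2]/q[2]
def W(c,uv,z):
    d=c["R"].T@np.linalg.inv(c["intrinsics"])@np.array([uv[0],uv[1],1.]); o=-c["R"].T@c["t"]
    return o+d*(z-o[2])/d[2]
E
python3 - <<'E'
from h import *
c=env.camera("top"); np.save("pics/top.npy",c,allow_pickle=True)
p=c["pixels"][:,:,::-1]
a=cv2.resize(p[115:235,290:420],None,fx=6,fy=6,interpolation=cv2.INTER_CUBIC)[:600,:780]
a=cv2.convertScaleAbs(a,alpha=1.6); 
cv2.imwrite("pics/crop1.png",cv2.resize(p[115:235,285:425],None,fx=5,fy=5,interpolation=cv2.INTER_CUBIC)*1)
for n,uv,z in [("housTL",(298,127),.05),("housTR",(356,127),.05),("bedend",(324,225),.012),("pad",(228,193),.005),("blk",(402,202),.04)]: print(n,W(c,uv,z).round(3))
hsv=cv2.cvtColor(p,cv2.COLOR_BGR2HSV)
print(p[205,400],p[219,360],p[195,228],p[205,324])
E
```

```text
housTL [0.705 0.04  0.05 ]
housTR [ 0.708 -0.12   0.05 ]
bedend [ 0.438 -0.038  0.012]
pad [0.523 0.235 0.005]
blk [ 0.505 -0.25   0.04 ]
[ 29  68 121] [24 35 42] [72 83 97] [151 143 139]
```

View pics/crop1.png

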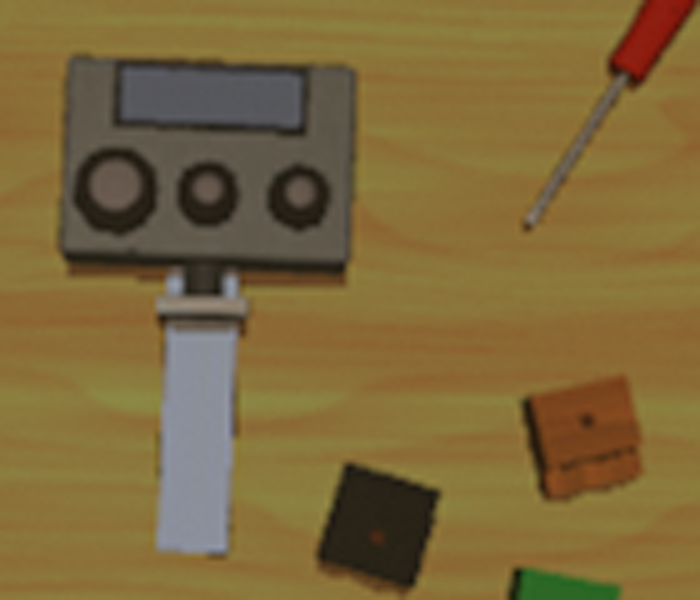

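Brown block, crop centre about (583,438) and full image about (402,202): its step runs along the lower side (image-down is -x), so its back faces the gauge's +x side, turned slightly. The black (crop (380,525)) and green blocks are the look-alikes. The big key is at crop (116,185), the end key at (300,192) and the anvil at (202,308).

Run:
```python
from h import *
c=np.load("pics/top.npy",allow_pickle=True).item()
f=lambda u,v,z:W(c,(285+u/5-.4,115+v/5-.4),z).round(4)
A=[f(70,57,.05),f(355,70,.05),f(347,262,.05),f(62,253,.05)]
print("hous",A,np.mean(A,0))
print("yawlat",np.degrees(np.arctan2((A[0]-A[1])[1],(A[0]-A[1])[0]))-90, np.degrees(np.arctan2((A[3]-A[2])[1],(A[3]-A[2])[0]))-90,"lens",np.linalg.norm(A[0]-A[1]),np.linalg.norm(A[0]-A[3]))
b=[f(157,551,.012),f(227,555,.012)];print("bedend",b,np.mean(b,0),np.linalg.norm(b[0]-b[1]))
ax=np.mean(A,0)-np.mean(b,0);print("axis yaw",np.degrees(np.arctan2(ax[1],ax[0])),np.linalg.norm(ax[:2]))
for z in(.056,.060): print("keys",f(116,185,z),f(208,188,z),f(300,192,z))
print("anvil top front",f(157,312,.045),f(247,317,.045))
B=[f(527,400,.04),f(628,377,.04),f(634,447,.04),f(556,466,.04)];print("blk",B)
d=B[0]-B[1];print(np.degrees(np.arctan2(d[1],d[0]))-90,np.linalg.norm(d),np.linalg.norm(B[1]-B[2]))
d=B[3]-B[2];print(np.degrees(np.arctan2(d[1],d[0]))-90)
g=[f(548,497,.024),f(640,470,.024)];d=g[0]-g[1];print("front",g,np.degrees(np.arctan2(d[1],d[0]))-90,np.linalg.norm(d))
from scipy.spatial.transform import Rotation as R
print(R.from_rotvec(env.sense()["tool_rot"]).as_matrix().round(3))
```

```text
hous [array([0.708, 0.038, 0.05 ]), array([ 0.7039, -0.1188,  0.05  ]), array([ 0.5976, -0.1161,  0.05  ]), array([0.5993, 0.0399, 0.05  ])] [ 0.6522  -0.03925  0.05   ]
yawlat -1.4978264038104498 -0.6243523704168865 lens 0.15685359415709924 0.10871660406763992
bedend [array([ 0.4381, -0.0154,  0.012 ]), array([ 0.4366, -0.0545,  0.012 ])] [ 0.43735 -0.03495  0.012  ] 0.03912876179998544
axis yaw -1.146562552222673 0.21489302571279506
keys [0.6365 0.0111 0.056 ] [ 0.6358 -0.0392  0.056 ] [ 0.6347 -0.0894  0.056 ]
keys [0.6358 0.011  0.06  ] [ 0.6352 -0.0391  0.06  ] [ 0.634  -0.0892  0.06  ]
anvil top front [ 0.5685 -0.0127  0.045 ] [ 0.5668 -0.0621  0.045 ]
blk [array([ 0.5247, -0.2168,  0.04  ]), array([ 0.5385, -0.2722,  0.04  ]), array([ 0.5   , -0.2758,  0.04  ]), array([ 0.4887, -0.2331,  0.04  ])]
13.987563972831452 0.05709290673980436 0.03866794538115516
14.822791796590991
front [array([ 0.4722, -0.2314,  0.024 ]), array([ 0.4883, -0.2823,  0.024 ])] 17.552500673851284 0.05338557857699025
[[-0.001  0.452 -0.892]
 [ 0.002 -0.892 -0.452]
 [-1.    -0.002  0.   ]]
```

```bash
python3 -m inch '[[[3.4,5.9,-1],-3,1],[[6.8,9.5,-2],-6,1],[[10,13,-3],-9,1],[[13,16.5,-4],-12,1],[[16,20,-4],-15,1],[[18.5,23.5,-4],-18,1],[[21,27,-4],-21,1],[[23.5,30.5,-4],-24,1],[[26,34,-4],-27,1],[[28,37.5,-4],-28,1]]'
```

```text
t: 0.98
position: [0.5442, -0.2491, 0.1866]
tool_rot: [-2.21, 0.024, 2.211]
ft_force: [0.8, -0.3, -0.5]
grip_width: 0.0306
```

```bash
python3 -m inch '[[[1.5,4,0],0,1],[[3,8,0],0,1],[[4.5,12,0],0,1],[[6,16,-2],0,1],[[6.2,19,-4],0,1],[[6.2,21.6,-6.5],0,1],[[6.2,21.6,-9],0,1],[[6.2,21.6,-10],0,1],[[6.2,21.6,-10],0,1],[[6.2,21.6,-10],0,1]]'
python3 - <<'E'
from h import *
from scipy.spatial.transform import Rotation as R
s=env.sense();print(s["position"],s["ft_force"],R.from_rotvec(s["tool_rot"]).as_matrix()[:,1])
c=env.camera("wrist");cv2.imwrite("pics/w1.png",c["pixels"][:,:,::-1]);print(c["intrinsics"][0],c["R"],-c["R"].T@c["t"])
for n,X in [("tip",s["position"]-[0,0,.008]),("big",(.636,.011,.06)),("end",(.634,-.0892,.06))]: print(n,P(c,X))
E
```

```text
t: 1.82
position: [0.6053, -0.0371, 0.0871]
tool_rot: [-2.211, 0.027, 2.211]
ft_force: [0.1, -1.2, 0.3]
grip_width: 0.0005
[ 0.60531848 -0.037146    0.08712088] [ 0.08806963 -1.20776399  0.26527589] [-0.0225431  -0.99974464  0.00157022]
[343.6527049    0.         319.20123609] [[-0.02258604 -0.99974348  0.00168738]
 [-0.95737782  0.02211499  0.28799069]
 [-0.28795413  0.0048891  -0.95763172]] [ 0.68517301 -0.03797733  0.24588096]
tip [320.50120395 258.4123974 ]
big [233.16899367 195.31383464]
end [412.1289029  194.78045012]
```

View pics/w1.png

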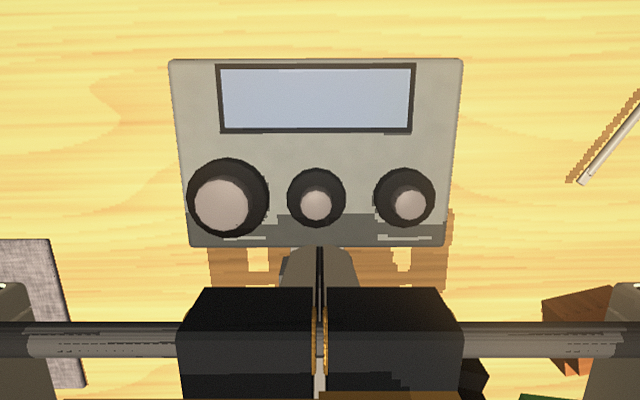

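Wrist view: big key top at (222,201), middle at (317,203) and end at (410,203). The closed fingertips are at about (320,260).

Run:
```python
from h import *
c=env.camera("wrist")
for z in (.056,.06,.064,.068,.072):
    a,m,b=[W(c,p,z) for p in((222,202),(317,204),(410,204))]; print(z,a.round(4),m.round(4),b.round(4),np.linalg.norm(a-b))
h=[W(c,p,.05) for p in((190,246),(447,246),(462,60),(170,60))];print(np.round(h,4),np.mean(h,0))
print(env.sense()["position"])
```

```text
0.056 [0.6317 0.019  0.056 ] [ 0.6292 -0.036   0.056 ] [ 0.6279 -0.0899  0.056 ] 0.10888916117473194
0.06 [0.6328 0.0178 0.06  ] [ 0.6304 -0.036   0.06  ] [ 0.6292 -0.0888  0.06  ] 0.10660942713726661
0.064 [0.634  0.0166 0.064 ] [ 0.6316 -0.036   0.064 ] [ 0.6304 -0.0877  0.064 ] 0.10432969309980132
0.068 [0.6351 0.0154 0.068 ] [ 0.6328 -0.0361  0.068 ] [ 0.6316 -0.0866  0.068 ] 0.102049959062336
0.072 [0.6362 0.0142 0.072 ] [ 0.6339 -0.0361  0.072 ] [ 0.6328 -0.0855  0.072 ] 0.09977022502487067
[[ 0.6021  0.0435  0.05  ]
 [ 0.5984 -0.1159  0.05  ]
 [ 0.7055 -0.115   0.05  ]
 [ 0.709   0.0402  0.05  ]] [ 0.65374202 -0.03678285  0.05      ]
[ 0.6064218  -0.03725288  0.08857145]
```

```bash
python3 -m inch '[[[1.4,2.5,0.5],0,1],[[2.9,5.0,0.5],0,1],[[2.9,5.0,0],0,1],[[2.9,5.0,-0.4],0,1],[[2.9,5.0,-0.7],0,1],[[2.9,5.0,-0.9],0,1],[[2.9,5.0,-1.1],0,1],[[2.9,5.0,-1.2],0,1],[[2.9,5.0,-1.2],0,1],[[2.9,5.0,-1.2],0,1]]'
```

```text
t: 2.75
position: [0.6342, 0.0131, 0.0754]
tool_rot: [-2.212, 0.026, 2.211]
ft_force: [-0.3, -2.7, 3.7]
grip_width: 0.0003
```

```bash
python3 -m inch '[[[0,0,-0.1],0,1],[[0,0,-0.2],0,1],[[0,0,-0.2],0,1],[[0,0,-0.3],0,1],[[0,0,-0.3],0,1],[[0,0,-0.4],0,1],[[0,0,-0.4],0,1],[[0,0,-0.4],0,1],[[0,0,-0.4],0,1],[[0,0,-0.4],0,1]]'
```

```text
t: 3.58
position: [0.6345, 0.0134, 0.0741]
tool_rot: [-2.213, 0.025, 2.21]
ft_force: [-5.1, -2.3, 17.4]
grip_width: 0.0005
```

```bash
python3 -m inch '[[[0,0,2],0,1],[[0,0,4],0,1],[[-1.2,-2.6,6],2,0.5],[[-2.4,-5.2,7],4,0.2],[[-3.6,-7.8,7],6,0.2],[[-4.8,-10.4,7],8,0.2],[[-6,-13,7],10,0.2],[[-7.2,-15.6,7],12,0.2],[[-8.4,-18.2,7],14,0.2],[[-9.6,-20.8,7],16,0.2]]'
python3 -m inch '[[[-1,-2,-0.5],0.8,0.2],[[-2,-3,-1],0.8,0.2],[[-3,-4.5,-2],0.8,0.2],[[-3.3,-5.6,-3],0.8,0.2],[[-3.3,-5.6,-4],0.8,0.2],[[-3.3,-5.6,-4.5],0.8,0.2],[[-3.3,-5.6,-4.5],0.8,0.2],[[-3.3,-5.6,-4.5],0.8,0.2],[[-3.3,-5.6,-4.5],0.8,0.2],[[-3.3,-5.6,-4.5],0.8,0.2]]'
cat > st.py <<'E'
from h import *
import sys
from scipy.spatial.transform import Rotation as R
s=env.sense();y=R.from_rotvec(s["tool_rot"]).as_matrix()[:,1]
print("t",round(s["t"],2),"pos",s["position"].round(4),"f",s["ft_force"].round(2),"jaw",round(float(np.degrees(np.arctan2(y[1],y[0]))),2),"w",round(s["grip_width"],4))
if len(sys.argv)>2:
    c=env.camera(sys.argv[1]);np.save("pics/"+sys.argv[2],c,allow_pickle=True);cv2.imwrite("pics/"+sys.argv[2]+".png",c["pixels"][:,:,::-1])
E
python3 st.py wrist w2
```

```text
t: 4.42
position: [0.5377, -0.193, 0.1405]
tool_rot: [2.082, 0.276, -2.082]
ft_force: [0.7, 0.2, -0.4]
grip_width: 0.0492
t: 5.25
position: [0.5062, -0.2481, 0.0964]
tool_rot: [2.076, 0.287, -2.073]
ft_force: [0.5, 0.2, -0.8]
grip_width: 0.0741
t 5.25 pos [ 0.5062 -0.2481  0.0964] f [ 0.5   0.25 -0.8 ] jaw -74.25 w 0.0741
```

View pics/w2.png

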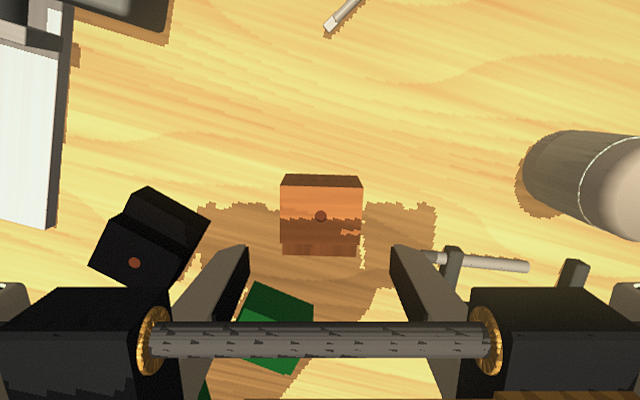

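The brown block is centred at about (320,215) and lines up with the tool's yaw. A green block's corner shows at (262,282) near the left finger, so I'll check clearance.

Run:
```python
from h import *
c=np.load("pics/w2.npy",allow_pickle=True).item()
s=env.sense()["position"]; a=np.radians(15.75); ux=np.array([np.cos(a),np.sin(a)]);uy=np.array([-ux[1],ux[0]])
for n,uv,z in [("bl",(281,185),.04),("br",(362,185),.04),("btopL",(285,175),0),("sl",(281,243),.024),("sr",(359,255),.024),("g1",(262,282),.04),("g2",(313,308),.04),("g3",(236,318),.04),("clamptip",(428,258),.01)]:
    X=W(c,uv,z); d=(X-s)[:2]; print(n,X.round(4),"toolframe fwd,left mm",(1e3*np.array([d@ux,d@uy])).round(1))
```

```text
bl [ 0.527  -0.2159  0.04  ] toolframe fwd,left mm [29.  25.5]
br [ 0.5412 -0.266   0.04  ] toolframe fwd,left mm [ 29.  -26.5]
btopL [ 0.525  -0.2152  0.    ] toolframe fwd,left mm [27.3 26.8]
sl [ 0.4809 -0.2256  0.024 ] toolframe fwd,left mm [-18.   28.7]
sr [ 0.4872 -0.2831  0.024 ] toolframe fwd,left mm [-27.5 -28.3]
g1 [ 0.4557 -0.2199  0.04  ] toolframe fwd,left mm [-40.7  41.1]
g2 [ 0.4452 -0.2599  0.04  ] toolframe fwd,left mm [-61.6   5.4]
g3 [ 0.4221 -0.2084  0.04  ] toolframe fwd,left mm [-70.   61.3]
clamptip [ 0.4936 -0.3392  0.01  ] toolframe fwd,left mm [-36.6 -84. ]
```

```bash
python3 -m inch '[[[0.1,0,-2],0,0.2],[[0.1,0,-4],0,0.2],[[0.1,0,-6],0,0.2],[[0.1,0,-7.5],0,0.2],[[0.1,0,-8.2],0,0.2],[[0.1,0,-8.2],0,0.2],[[0.1,0,-8.2],0,1],[[0.1,0,-8.2],0,1],[[0.1,0,-8.2],0,1],[[0.1,0,-8.2],0,1]]'; python3 st.py
```

```text
t: 6.13
position: [0.5069, -0.2492, 0.015]
tool_rot: [2.077, 0.284, -2.073]
ft_force: [0.8, 0.1, 2.6]
grip_width: 0.0536
t 6.13 pos [ 0.5069 -0.2492  0.015 ] f [0.76 0.11 2.58] jaw -74.34 w 0.0536
```

```bash
python3 -m inch '[[[0,0,2],0,1],[[0,0,4],0,1],[[0.2,2.5,6],-3,1],[[0.3,5,6],-6,1],[[0.4,8,6],-9,1],[[0.5,11,6],-12,1],[[0.6,14,6],-15,1],[[0.6,17,6],-17,1],[[0.6,20,6],-17,1],[[0.6,21.4,6],-17,1]]'; python3 st.py
```

```text
t: 6.97
position: [0.5121, -0.0295, 0.0743]
tool_rot: [-2.211, 0.016, 2.211]
ft_force: [-0.8, 0.5, -1.4]
grip_width: 0.054
t 6.97 pos [ 0.5121 -0.0295  0.0743] f [-0.79  0.54 -1.4 ] jaw -90.99 w 0.054
```

```bash
python3 -m inch '[[[0,0,-1],0,1],[[0,0,-2],0,1],[[0,0,-3],0,1],[[0,0,-4],0,1],[[0,0,-4.4],0,1],[[0,0,-4.4],0,1],[[0,0,-4.4],0,1],[[0,0,-4.4],0,1],[[0,0,-4.4],0,1],[[0,0,-4.4],0,1]]'; python3 st.py wrist w3
```

```text
t: 7.8
position: [0.5126, -0.0351, 0.0304]
tool_rot: [-2.211, 0.026, 2.208]
ft_force: [0.0, 0.4, -1.2]
grip_width: 0.0539
t 7.8 pos [ 0.5126 -0.0351  0.0304] f [ 0.    0.41 -1.25] jaw -91.34 w 0.0539
```

View pics/w3.png

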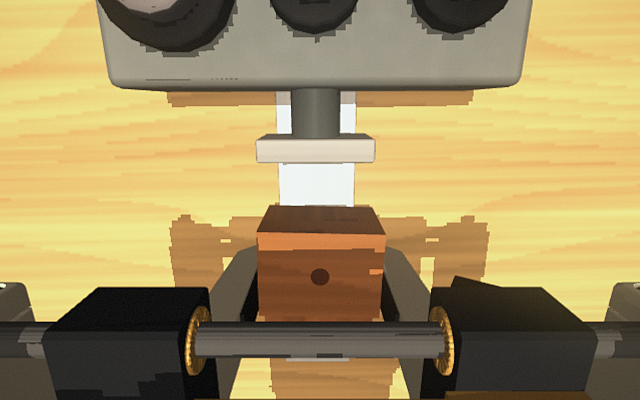

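Run:
```python
from h import *
c=np.load("pics/w3.npy",allow_pickle=True).item()
ang=lambda a,b:np.degrees(np.arctan2((a-b)[1],(a-b)[0]))-90
def show(n,p,q,z):
    a,b=W(c,p,z),W(c,q,z);print(n,a.round(4),b.round(4),"mid",((a+b)/2).round(4),"len",np.linalg.norm(a-b).round(4),"yaw",ang(a,b).round(2))
show("anvil top front",(257,140),(375,139),.045);show("anvil bot",(257,162),(375,161),.015)
show("back top",(258,234),(384,234),.04+.0154);show("back bot",(270,206),(375,206),.0154)
show("housing top",(112,88),(519,88),.05)
show("bed",(280,190),(354,190),.012)
```

```text
anvil top front [ 0.5778 -0.0101  0.045 ] [ 0.577 -0.059  0.045] mid [ 0.5774 -0.0345  0.045 ] len 0.0489 yaw -0.87
anvil bot [ 0.5637 -0.0038  0.015 ] [ 0.5628 -0.064   0.015 ] mid [ 0.5633 -0.0339  0.015 ] len 0.0602 yaw -0.86
back top [ 0.5401 -0.0095  0.0554] [ 0.5389 -0.062   0.0554] mid [ 0.5395 -0.0357  0.0554] len 0.0526 yaw -1.35
back bot [ 0.5402 -0.009   0.0154] [ 0.5389 -0.0645  0.0154] mid [ 0.5396 -0.0367  0.0154] len 0.0555 yaw -1.35
housing top [0.5993 0.0432 0.05  ] [ 0.5956 -0.113   0.05  ] mid [ 0.5975 -0.0349  0.05  ] len 0.1562 yaw -1.34
bed [ 0.548  -0.0143  0.012 ] [ 0.547  -0.0537  0.012 ] mid [ 0.5475 -0.034   0.012 ] len 0.0393 yaw -1.35
```

```bash
python3 -m inch '[[[0,0.1,-0.2],0,1],[[0,0.1,-0.35],0,1],[[0.5,0.1,-0.35],0,1],[[1,0.1,-0.35],0,1],[[1.5,0.1,-0.35],0,1],[[2,0,-0.35],0,1],[[2.3,0,-0.35],0,1],[[2.4,0,-0.35],0,1],[[2.4,0,-0.35],0,1],[[2.4,0,-0.35],0,1]]'; python3 st.py
```

```text
t: 8.68
position: [0.5355, -0.0349, 0.027]
tool_rot: [-2.208, 0.025, 2.211]
ft_force: [-1.8, 0.2, 5.6]
grip_width: 0.0541
t 8.68 pos [ 0.5355 -0.0349  0.027 ] f [-1.8   0.23  5.55] jaw -91.33 w 0.0541
```

```bash
python3 -m inch '[[[0,0,0.04],0,1],[[0.1,0,0.04],0,1],[[0.2,0,0.04],0,1],[[0.3,0,0.04],0,1],[[0.4,0,0.04],0,1],[[0.5,0,0.04],0,1],[[0.5,0,0.04],0,1],[[0.5,0,0.04],0,1],[[0.5,0,0.04],0,1],[[0.5,0,0.04],0,1]]'; python3 st.py
```

```text
t: 9.52
position: [0.5396, -0.035, 0.027]
tool_rot: [-2.206, 0.025, 2.214]
ft_force: [-5.0, 1.0, 6.8]
grip_width: 0.054
t 9.52 pos [ 0.5396 -0.035   0.027 ] f [-5.04  1.01  6.78] jaw -91.33 w 0.054
```

```bash
python3 -m inch '[[[0,0,0.1],0,1],[[0,0,0.1],0,1],[[0.1,0,0.1],0,1],[[0.2,0,0.1],0,1],[[0.3,0,0.1],0,1],[[0.4,0,0.1],0,1],[[0.4,0,0.1],0,1],[[0.4,0,0.1],0,1],[[0.4,0,0.1],0,1],[[0.4,0,0.1],0,1]]'; python3 st.py
```

```text
t: 10.35
position: [0.5431, -0.035, 0.0272]
tool_rot: [-2.204, 0.025, 2.215]
ft_force: [-6.4, 0.5, 1.5]
grip_width: 0.054
t 10.35 pos [ 0.5431 -0.035   0.0272] f [-6.44  0.54  1.45] jaw -91.33 w 0.054
```

```bash
python3 -m inch '[[[0.1,0,0],0,1],[[0.2,0,0],0,1],[[0.3,0,0],0,1],[[0.4,0,0],0,1],[[0.4,0,0],0,1],[[0.4,0,0],0,1],[[0.4,0,0],0,1],[[0.4,0,0],0,1],[[0.4,0,0],0,1],[[0.4,0,0],0,1]]'; python3 st.py wrist w4
```

```text
t: 11.18
position: [0.5457, -0.035, 0.0272]
tool_rot: [-2.201, 0.025, 2.218]
ft_force: [-8.8, 0.4, 2.9]
grip_width: 0.0536
t 11.18 pos [ 0.5457 -0.035   0.0272] f [-8.78  0.42  2.86] jaw -91.32 w 0.0536
```

```bash
python3 -m inch '[[[0.06,0,0],0,1],[[0.12,0,0],0,1],[[0.12,0,0],0,1],[[0.12,0,0],0,1],[[0.12,0,0],0,1],[[0.12,0,0],0,1],[[0.12,0,0],0,1],[[0.12,0,0],0,1],[[0.12,0,0],0,1],[[0.12,0,0],0,1]]'; python3 st.py wrist w4
```

```text
t: 12.07
position: [0.5462, -0.0351, 0.0272]
tool_rot: [-2.2, 0.025, 2.22]
ft_force: [-10.2, -1.6, 4.1]
grip_width: 0.054
t 12.07 pos [ 0.5462 -0.0351  0.0272] f [-10.19  -1.59   4.14] jaw -91.31 w 0.054
```

View pics/w4.png

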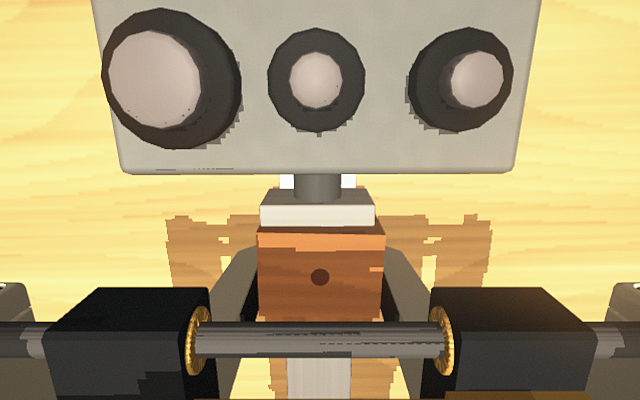

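The picture shows the back flush on the anvil plate (bottom of the plate at v≈225) and square to it. Force and travel both put the anvil at about half way. Next I back off, set the block down on the bed, and regrip it near the top and close to the back for the roll.

```bash
python3 -m inch '[[[-0.8,0,0],0,1],[[-1.6,0,0],0,1],[[-2.4,0,0],0,1],[[-3.2,0.1,0],0,1],[[-4,0.1,0],0,1],[[-4.8,0.1,0],0,1],[[-4.8,0.1,0],0,1],[[-4.8,0.1,0],0,0.2],[[-4.8,0.1,0],0,0.2],[[-4.8,0.1,0],0,0.2]]'; python3 st.py
python3 -m inch '[[[0,0,1.5],0,0.2],[[0,0,3],0,0.2],[[0.2,0,5],7,0.2],[[0.4,0,5],14,0.2],[[0.6,0,5],21,0.2],[[0.8,0,5],28,0.2],[[0.8,0,5],35,0.2],[[0.8,0,5],42,0.2],[[0.8,0,5],49,0.2],[[0.8,0,5],56,0.2]]'; python3 st.py
```

```text
t: 12.95
position: [0.5034, -0.034, 0.0281]
tool_rot: [-2.212, 0.026, 2.208]
ft_force: [0.6, 0.3, -0.3]
grip_width: 0.0689
t 12.95 pos [ 0.5034 -0.034   0.0281] f [ 0.56  0.34 -0.31] jaw -91.34 w 0.0689
t: 13.78
position: [0.5111, -0.0341, 0.078]
tool_rot: [1.644, 0.855, -1.642]
ft_force: [-1.4, 0.3, 0.4]
grip_width: 0.0744
t 13.78 pos [ 0.5111 -0.0341  0.078 ] f [-1.45  0.33  0.37] jaw -35.01 w 0.0744
```

```bash
python3 -m inch '[[[0,0,0],7,0.2],[[0,0,0],14,0.2],[[0,0,0],21,0.2],[[0,0,0],28,0.2],[[0,0,0],35,0.2],[[0,0,0],42,0.2],[[0,0,0],49,0.2],[[0,0,0],56,0.2],[[0,0,0],63,0.2],[[0,0,0],70,0.2]]'; python3 -m inch '[[[0,0,0],7,0.2],[[0,0,0],14,0.2],[[0,0,0],21,0.2],[[0,0,0],28,0.2],[[0,0,0],35,0.2],[[0,0,0],42,0.2],[[0,0,0],49,0.2],[[0,0,0],53.7,0.2],[[0,0,0],53.7,0.2],[[0,0,0],53.7,0.2]]'; python3 st.py wrist w5
```

```text
t: 14.62
position: [0.511, -0.0342, 0.0779]
tool_rot: [0.749, 1.437, -0.749]
ft_force: [0.0, -0.3, 0.4]
grip_width: 0.0743
t: 15.45
position: [0.5107, -0.0343, 0.0777]
tool_rot: [0.025, 1.571, -0.025]
ft_force: [0.7, -0.3, -0.1]
grip_width: 0.0744
t 15.45 pos [ 0.5107 -0.0343  0.0777] f [ 0.69 -0.34 -0.11] jaw 88.18 w 0.0744
```

View pics/w5.png

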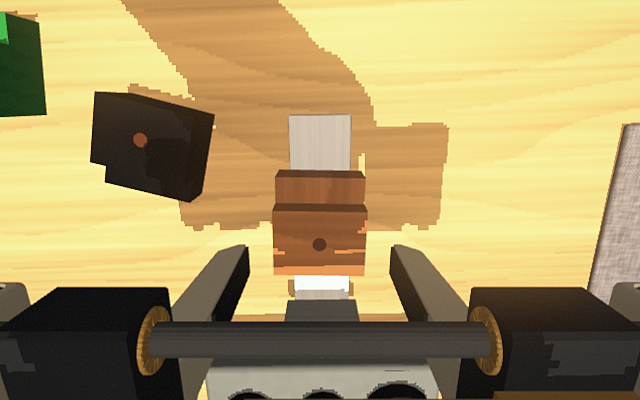

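The block sits square on the bed, step towards the bed's free end (step edge v≈207, back edge v≈275). Both fingers clear it.

```bash
python3 - <<'E'
from h import *
c=np.load("pics/w5.npy",allow_pickle=True).item()
for uv,z in [((273,274),.052),((366,274),.052),((275,209),.052),((366,209),.052)]: print(W(c,uv,z).round(4))
E
python3 -m inch '[[[0,0,-1],0.6,0.2],[[0,0,-2],0.6,0.2],[[0,0,-3],0.6,0.2],[[0,0,-3],0.6,0.2],[[0,0,-3],0.6,0.2],[[0,0,-3],0.6,1],[[0,0,-3],0.6,1],[[0,0,-3],0.6,1],[[0,0,-3],0.6,1],[[0,0,-3],0.6,1]]'; python3 st.py
```

```text
[ 0.5276 -0.0616  0.052 ]
[ 0.5294 -0.0062  0.052 ]
[ 0.4871 -0.0577  0.052 ]
[ 0.4888 -0.0065  0.052 ]
t: 16.33
position: [0.5107, -0.034, 0.0482]
tool_rot: [0.014, 1.57, -0.014]
ft_force: [1.0, 0.5, 0.0]
grip_width: 0.0538
t 16.33 pos [ 0.5107 -0.034   0.0482] f [1.04 0.53 0.03] jaw 88.95 w 0.0538
```

```bash
python3 -m inch '[[[0,0,1.5],0,1],[[0,0,3],0,1],[[-0.2,1,3.5],-7,1],[[-0.4,2,3.5],-14,1],[[-0.6,3,3.5],-21,1],[[-0.8,4,3.5],-28,1],[[-1,5,3.5],-35,1],[[-1,6,3.5],-42,1],[[-1,7,3.5],-49,1],[[-1,8,3.5],-56,1]]'; python3 -m inch '[[[0,0,0],-7,1],[[0,0,0],-14,1],[[0,0,0],-21,1],[[0,0,0],-28,1],[[0,0,0],-34,1],[[0,0,-2],-34,1],[[0,0,-3.5],-34,1],[[0,0,-4.4],-34,1],[[0,0,-4.4],-34,1],[[0,0,-4.4],-34,1]]';python3 st.py
```

```text
t: 17.17
position: [0.5002, 0.0465, 0.0829]
tool_rot: [0.78, 1.426, -0.781]
ft_force: [-0.4, -0.2, -0.7]
grip_width: 0.0536
t: 18.0
position: [0.5002, 0.0462, 0.0387]
tool_rot: [1.222, 1.202, -1.223]
ft_force: [-0.1, -0.2, -1.3]
grip_width: 0.0539
t 18.0 pos [0.5002 0.0462 0.0387] f [-0.06 -0.18 -1.25] jaw -1.03 w 0.0539
```

```bash
python3 -m inch '[[[0,-1.2,0],0,1],[[0,-2.4,0],0,1],[[0,-3.6,0],0,1],[[0,-4.0,0],0,1],[[0,-4.2,0.1],0,1],[[0,-4.4,0.2],0,1],[[0,-4.6,0.3],0,1],[[0,-4.8,0.35],0,1],[[0,-5.0,0.4],0,1],[[0,-5.0,0.4],0,1]]'; python3 st.py side s1
python3 - <<'E'
from h import *
c=np.load("pics/s1.npy",allow_pickle=True).item();p=c["pixels"][:,:,::-1]
u,v=P(c,(.5,0,.02));print(u,v);u,v=int(u),int(v)
cv2.imwrite("pics/s1c.png",cv2.resize(p[v-40:v+40,u-55:u+55],None,fx=7,fy=7,interpolation=cv2.INTER_CUBIC))
E
```

```text
t: 18.83
position: [0.5008, 0.0002, 0.0434]
tool_rot: [1.225, 1.205, -1.217]
ft_force: [-0.3, 6.7, -0.0]
grip_width: 0.0535
t 18.83 pos [5.008e-01 2.000e-04 4.340e-02] f [-0.26  6.73 -0.05] jaw -0.87 w 0.0535
316.31730723351694 212.46103087566544
```

View pics/s1c.png

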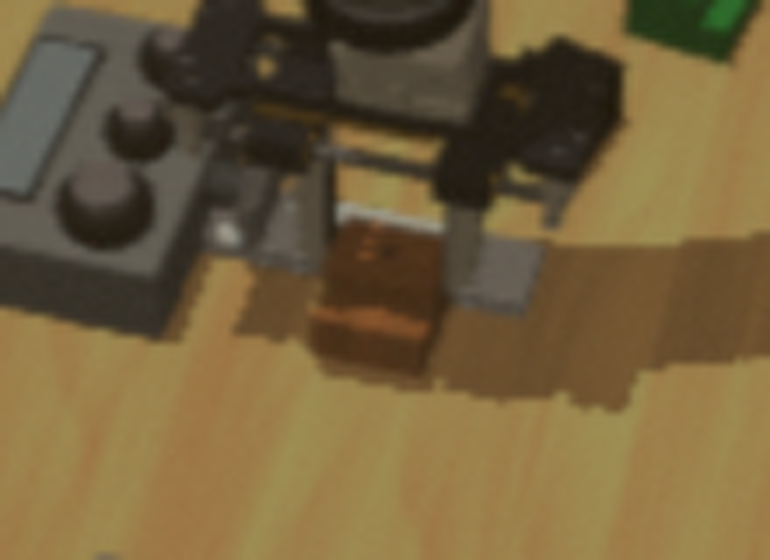

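The block meets the bed's side, with its top tilting over the bed in the crop. Contact force is 6.7 N, which is low, so I continue along the arc.

```bash
python3 -m inch '[[[0,-0.2,0.05],0,1],[[0,-0.4,0.1],0,1],[[0,-0.6,0.15],0,1],[[0,-0.8,0.2],0,1],[[0,-1.0,0.2],0,1],[[0,-1.2,0.2],0,1],[[0,-1.4,0.15],0,1],[[0,-1.6,0.1],0,1],[[0,-1.6,0.1],0,1],[[0,-1.6,0.1],0,1]]'; python3 st.py
```

```text
t: 19.72
position: [0.5009, -0.0159, 0.045]
tool_rot: [1.224, 1.204, -1.217]
ft_force: [-1.6, 6.6, 4.4]
grip_width: 0.054
t 19.72 pos [ 0.5009 -0.0159  0.045 ] f [-1.59  6.56  4.44] jaw -0.85 w 0.054
```

```bash
python3 -m inch '[[[0,-0.3,0],0,1],[[0,-0.6,-0.1],0,1],[[0,-0.9,-0.2],0,1],[[0,-1.2,-0.35],0,1],[[0,-1.5,-0.5],0,1],[[0,-1.8,-0.7],0,1],[[0,-2.0,-0.95],0,1],[[0,-2.2,-1.2],0,1],[[0,-2.2,-1.3],0,1],[[0,-2.2,-1.3],0,1]]'; python3 st.py side s2
python3 - <<'E'
from h import *
c=np.load("pics/s2.npy",allow_pickle=True).item();p=c["pixels"][:,:,::-1]
u,v=P(c,(.5,0,.02));u,v=int(u),int(v)
cv2.imwrite("pics/s2c.png",cv2.resize(p[v-40:v+40,u-55:u+55],None,fx=7,fy=7,interpolation=cv2.INTER_CUBIC))
E
```

```text
t: 20.55
position: [0.5007, -0.042, 0.0321]
tool_rot: [1.222, 1.2, -1.222]
ft_force: [-1.9, 0.5, 7.8]
grip_width: 0.0539
t 20.55 pos [ 0.5007 -0.042   0.0321] f [-1.9   0.46  7.81] jaw -1.01 w 0.0539
```

View pics/s2c.png

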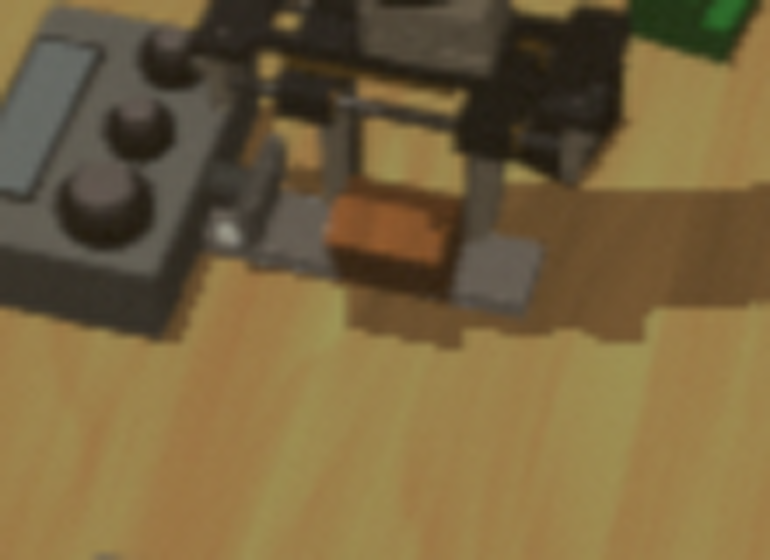

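The block has rolled and now stands on its back on the bed; the lit orange face is the step end, now on top. The remaining force is vertical (7.8 N), so it sits flush. Now I turn it so the underside faces the anvil.

```bash
python3 -m inch '[[[0,0,1],0,1],[[0,0,2],-7,1],[[0,0.1,3],-14,1],[[0,0.2,3],-21,1],[[0,0.4,3],-28,1],[[0,0.6,3],-35,1],[[0,0.7,3],-42,1],[[0,0.7,3],-49,1],[[0,0.7,3],-56,1],[[0,0.7,3],-63,1]]'; python3 -m inch '[[[0,0,0],-7,1],[[0,0,0],-14,1],[[0,0,0],-21,1],[[0,0,0],-27.3,1],[[0,0,-1],-27.3,1],[[0,0,-2],-27.3,1],[[0,0,-2.7],-27.3,1],[[0,0,-2.9],-27.3,1],[[0,0,-2.9],-27.3,1],[[0,0,-2.9],-27.3,1]]';python3 st.py
```

```text
t: 21.43
position: [0.5005, -0.035, 0.0616]
tool_rot: [1.973, 0.449, -1.973]
ft_force: [-0.0, 0.4, -0.7]
grip_width: 0.0535
t: 22.27
position: [0.4992, -0.0348, 0.0312]
tool_rot: [-2.207, 0.023, 2.213]
ft_force: [-1.1, 1.0, 1.8]
grip_width: 0.0536
t 22.27 pos [ 0.4992 -0.0348  0.0312] f [-1.13  1.02  1.82] jaw -91.24 w 0.0536
```

Now release, shift 1.2 cm toward the underside, regrip centrally and look.

```bash
python3 -m inch '[[[0,0,-0.05],0,0.2],[[0,0,0],0,0.2],[[0,0,0],0,0.2],[[0.4,0,0],0,0.2],[[0.8,0,0],0,0.2],[[1.2,0,-0.2],0,0.2],[[1.2,0,-0.2],0,0.8],[[1.2,0,-0.2],0,1],[[1.2,0,-0.2],0,1],[[1.2,0,-0.2],0,1]]'; python3 st.py wrist w6
```

```text
t: 23.1
position: [0.5122, -0.035, 0.0298]
tool_rot: [-2.209, 0.026, 2.21]
ft_force: [-0.0, -0.6, -0.5]
grip_width: 0.0538
t 23.1 pos [ 0.5122 -0.035   0.0298] f [-0.05 -0.64 -0.47] jaw -91.34 w 0.0538
```

View pics/w6.png

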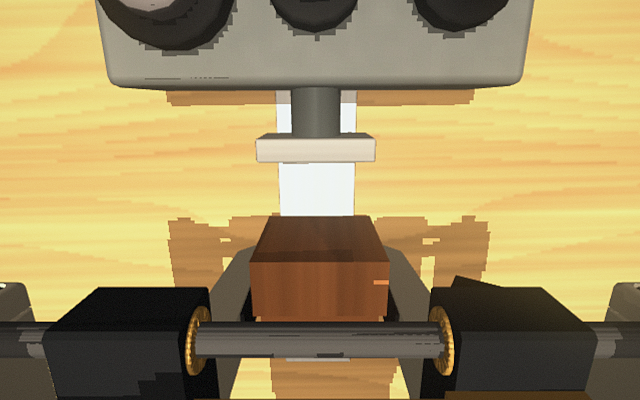

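The block stands square on the bed. Its underside faces the anvil: top edge at v≈262, bottom edge at v≈216.

Run:
```python
from h import *
c=np.load("pics/w6.npy",allow_pickle=True).item()
for uv,z in [((250,262),.068),((389,262),.068),((277,216),.012),((373,216),.012)]: print(W(c,uv,z).round(4))
```

```text
[ 0.5335 -0.0081  0.068 ]
[ 0.5322 -0.0616  0.068 ]
[ 0.5332 -0.0119  0.012 ]
[ 0.532  -0.0639  0.012 ]
```

```bash
python3 -m inch '[[[0.5,0,-0.05],0,1],[[1,0,-0.05],0,1],[[1.5,0,-0.05],0,1],[[2,0,-0.05],0,1],[[2.5,-0.05,-0.05],0,1],[[2.8,-0.05,-0.05],0,1],[[3.0,-0.05,-0.05],0,1],[[3.0,-0.05,-0.05],0,1],[[3.0,-0.05,-0.05],0,1],[[3.0,-0.05,-0.05],0,1]]'; python3 st.py
```

```text
t: 23.98
position: [0.5419, -0.0355, 0.0298]
tool_rot: [-2.208, 0.026, 2.211]
ft_force: [-2.9, 0.6, 6.1]
grip_width: 0.0537
t 23.98 pos [ 0.5419 -0.0355  0.0298] f [-2.89  0.58  6.06] jaw -91.34 w 0.0537
```

```bash
python3 -m inch '[[[0,0,0.08],0,1],[[0.1,0,0.08],0,1],[[0.2,0,0.08],0,1],[[0.3,0,0.08],0,1],[[0.4,0,0.08],0,1],[[0.5,0,0.08],0,1],[[0.6,0,0.08],0,1],[[0.6,0,0.08],0,1],[[0.6,0,0.08],0,1],[[0.6,0,0.08],0,1]]'; python3 st.py
```

```text
t: 24.82
position: [0.5471, -0.0354, 0.0299]
tool_rot: [-2.207, 0.026, 2.213]
ft_force: [-4.8, 0.2, 0.7]
grip_width: 0.0536
t 24.82 pos [ 0.5471 -0.0354  0.0299] f [-4.76  0.24  0.66] jaw -91.34 w 0.0536
```

```bash
python3 -m inch '[[[0.1,0,0],0,1],[[0.2,0,0],0,1],[[0.3,0,0],0,1],[[0.4,0,0],0,1],[[0.5,0,0],0,1],[[0.5,0,0],0,1],[[0.5,0,0],0,1],[[0.5,0,0],0,1],[[0.5,0,0],0,1],[[0.5,0,0],0,1]]'; python3 st.py
```

```text
t: 25.65
position: [0.5509, -0.0355, 0.0299]
tool_rot: [-2.203, 0.026, 2.216]
ft_force: [-6.8, 0.1, 3.1]
grip_width: 0.0541
t 25.65 pos [ 0.5509 -0.0355  0.0299] f [-6.76  0.06  3.13] jaw -91.34 w 0.0541
```

```bash
python3 -m inch '[[[0.1,0,0.02],0,1],[[0.2,0,0.02],0,1],[[0.25,0,0.02],0,1],[[0.25,0,0.02],0,1],[[0.25,0,0.02],0,1],[[0.25,0,0.02],0,1],[[0.25,0,0.02],0,1],[[0.25,0,0.02],0,1],[[0.25,0,0.02],0,1],[[0.25,0,0.02],0,1]]'; python3 st.py wrist w7
python3 - <<'E'
import numpy as np
from h import *
for n in ("w4","w7"):
    c=np.load(f"pics/{n}.npy",allow_pickle=True).item();g=c["pixels"][:,:,0].astype(int); print(n,[g[r,300:340].mean().round() for r in range(160,240,3)])
E
```

```text
t: 26.48
position: [0.5523, -0.0355, 0.03]
tool_rot: [-2.201, 0.026, 2.218]
ft_force: [-7.8, 0.1, 4.8]
grip_width: 0.0538
t 26.48 pos [ 0.5523 -0.0355  0.03  ] f [-7.83  0.09  4.78] jaw -91.35 w 0.0538
w4 [np.float64(193.0), np.float64(193.0), np.float64(194.0), np.float64(172.0), np.float64(153.0), np.float64(112.0), np.float64(115.0), np.float64(115.0), np.float64(116.0), np.float64(116.0), np.float64(116.0), np.float64(116.0), np.float64(116.0), np.float64(117.0), np.float64(115.0), np.float64(212.0), np.float64(241.0), np.float64(239.0), np.float64(237.0), np.float64(238.0), np.float64(234.0), np.float64(235.0), np.float64(161.0), np.float64(110.0), np.float64(95.0), np.float64(240.0), np.float64(237.0)]
w7 [np.float64(191.0), np.float64(191.0), np.float64(192.0), np.float64(192.0), np.float64(192.0), np.float64(192.0), np.float64(192.0), np.float64(179.0), np.float64(154.0), np.float64(98.0), np.float64(110.0), np.float64(110.0), np.float64(111.0), np.float64(110.0), np.float64(109.0), np.float64(108.0), np.float64(108.0), np.float64(110.0), np.float64(112.0), np.float64(110.0), np.float64(240.0), np.float64(238.0), np.float64(236.0), np.float64(237.0), np.float64(233.0), np.float64(233.0), np.float64(167.0)]
```

Run:
```python
from h import *
for n,lo in (("w3",120),("w6",120),("w4",190),("w7",200)):
    c=np.load(f"pics/{n}.npy",allow_pickle=True).item();g=c["pixels"][:,:,0].astype(int)[:,305:328].mean(1)
    i=lo+int(np.argmax(np.diff(g[lo:lo+30])));d=np.diff(g)[i-1:i+2];v=i+0.5+(d@[-1,0,1])/d.sum()
    hl=60 if lo==120 else lo-40; j=hl+int(np.argmin(np.diff(g[hl:hl+40])))
    print(n,v.round(2),j,"anvil",W(c,(316,v),.045).round(4),"hous",W(c,(316,j+.5),.05).round(4))
```

```text
w3 139.28 86 anvil [ 0.5775 -0.0345  0.045 ] hous [ 0.598  -0.0351  0.05  ]
w6 138.54 84 anvil [ 0.5775 -0.0345  0.045 ] hous [ 0.5983 -0.035   0.05  ]
w4 204.48 172 anvil [ 0.5842 -0.0338  0.045 ] hous [ 0.5991 -0.0343  0.05  ]
w7 217.74 185 anvil [ 0.5832 -0.0341  0.045 ] hous [ 0.5991 -0.0346  0.05  ]
```

```bash
python3 -m inch '[[[0.1,0,0.03],0,1],[[0.2,0,0.03],0,1],[[0.3,0,0.03],0,1],[[0.33,0,0.03],0,1],[[0.33,0,0.03],0,1],[[0.33,0,0.03],0,1],[[0.33,0,0.03],0,1],[[0.33,0,0.03],0,1],[[0.33,0,0.03],0,1],[[0.33,0,0.03],0,1]]'; python3 st.py wrist w8
python3 - <<'E'
from h import *
for n,lo in (("w7",200),("w8",200)):
    c=np.load(f"pics/{n}.npy",allow_pickle=True).item();g=c["pixels"][:,:,0].astype(int)[:,305:328].mean(1)
    i=lo+int(np.argmax(np.diff(g[lo:lo+40])));d=np.diff(g)[i-1:i+2];v=i+0.5+(d@[-1,0,1])/d.sum()
    hl=165; j=hl+int(np.argmin(np.diff(g[hl:hl+35])))
    print(n,v.round(2),j,"anvil",W(c,(316,v),.045).round(4),"hous",W(c,(316,j+.5),.05).round(4))
E
```

```text
t: 27.37
position: [0.5542, -0.0356, 0.03]
tool_rot: [-2.197, 0.026, 2.221]
ft_force: [-9.5, -0.4, 4.7]
grip_width: 0.0541
t 27.37 pos [ 0.5542 -0.0356  0.03  ] f [-9.49 -0.43  4.74] jaw -91.36 w 0.0541
w7 217.74 185 anvil [ 0.5832 -0.0341  0.045 ] hous [ 0.5991 -0.0346  0.05  ]
w8 217.8 190 anvil [ 0.5852 -0.0342  0.045 ] hous [ 0.599  -0.0346  0.05  ]
```

```bash
python3 -m inch '[[[0,0,0],0,1],[[0,0,0],0,1],[[0,0,0],0,1],[[-0.8,0,0],0,1],[[-1.6,0,0],0,1],[[-2.4,0,0.2],0,1],[[-3.2,0,1.5],0,1],[[-3.6,0,3],0,1],[[-3.6,0,5],0,1],[[-3.6,1,6],0,1]]'; python3 -m inch '[[[0,3,0],0,1],[[0,6,0],0,1],[[0,9,0],0,1],[[0,12,0],0,1],[[0,15,0],0,1],[[0,18,0],0,1],[[0,21,0],0,1],[[0,24,0],0,1],[[0,26,0],0,1],[[0,26,0],0,1]]'; python3 st.py wrist w9
```

```text
t: 28.25
position: [0.5262, -0.028, 0.0933]
tool_rot: [-2.218, 0.033, 2.2]
ft_force: [-0.3, -0.7, -1.3]
grip_width: 0.0534
t: 29.08
position: [0.523, 0.2438, 0.0909]
tool_rot: [-2.215, 0.006, 2.208]
ft_force: [-0.1, 1.4, -1.0]
grip_width: 0.0537
t 29.08 pos [0.523  0.2438 0.0909] f [-0.15  1.4  -1.02] jaw -90.74 w 0.0537
```

```bash
python3 -m inch '[[[0,0,-1.5],0,1],[[0,0,-3],0,1],[[0,0,-4.5],0,1],[[0,0,-5.8],0,1],[[0,0,-6.3],0,1],[[0,0,-6.6],0,1],[[0,0,-6.8],0,1],[[0,0,-6.8],0,1],[[0,0,-6.8],0,1],[[0,0,-6.8],0,1]]'; python3 st.py
```

```text
t: 29.97
position: [0.5238, 0.2347, 0.0233]
tool_rot: [-2.211, 0.025, 2.208]
ft_force: [-0.9, 0.1, -1.6]
grip_width: 0.0536
t 29.97 pos [0.5238 0.2347 0.0233] f [-0.89  0.13 -1.59] jaw -91.34 w 0.0536
```

```bash
python3 -m inch '[[[0,0,-0.06],0,1],[[0,0,-0.1],0,1],[[0,0,-0.1],0,1],[[0,0,-0.1],0,0.2],[[0,0,-0.1],0,0.2],[[0,0,-0.1],0,0.2],[[0,0,-0.1],0,0.2],[[0,0,2],0,0.2],[[0,0,5],0,0.2],[[0,0,8],0,0.2]]'; python3 -m inch '[[[0,0,2],0,0.3],[[1,-3,2],0,1],[[2,-6,2],0,1],[[3,-9,2],0,1],[[4,-12,2],0,1],[[5,-15,2],0,1],[[6,-18,2],0,1],[[7,-21,1],0,1],[[8,-24,0],0,1],[[9,-27,-1],0,1]]';python3 st.py wrist w10
python3 -m inch '[[[0.8,-2,0],0,1],[[1.9,-5.2,0],0,1],[[1.9,-5.2,-0.3],0,1],[[1.9,-5.2,-0.5],0,1],[[1.9,-5.2,-0.5],0,1],[[1.9,-5.2,-0.5],0,1],[[1.9,-5.2,-0.5],0,1],[[1.9,-5.2,-0.5],0,1],[[1.9,-5.2,-0.5],0,1],[[1.9,-5.2,-0.5],0,1]]';python3 st.py top t2
```

```text
t: 30.8
position: [0.5224, 0.2341, 0.1026]
tool_rot: [-2.208, 0.027, 2.213]
ft_force: [0.9, 0.5, 0.1]
grip_width: 0.0745
t: 31.63
position: [0.6136, -0.0369, 0.0923]
tool_rot: [-2.21, 0.026, 2.209]
ft_force: [0.4, -0.1, 0.7]
grip_width: 0.013
t 31.63 pos [ 0.6136 -0.0369  0.0923] f [ 0.44 -0.07  0.65] jaw -91.34 w 0.013
t: 32.52
position: [0.6323, -0.0869, 0.0879]
tool_rot: [-2.21, 0.025, 2.21]
ft_force: [-0.8, -0.4, -1.1]
grip_width: 0.0003
t 32.52 pos [ 0.6323 -0.0869  0.0879] f [-0.83 -0.39 -1.14] jaw -91.29 w 0.0003
```

Run:
```python
from h import *
w=np.load("pics/w10.npy",allow_pickle=True).item()["pixels"];t=np.load("pics/t2.npy",allow_pickle=True).item()["pixels"];s=env.camera("side")["pixels"]
a=cv2.resize(w,(480,300),interpolation=cv2.INTER_AREA)
b=cv2.resize(t[150:230,190:270],(300,300),interpolation=cv2.INTER_CUBIC)
d=cv2.resize(t[110:235,150:345],(468,300),interpolation=cv2.INTER_CUBIC)
e=cv2.resize(s[160:310,225:355],(312,300),interpolation=cv2.INTER_CUBIC)
cv2.imwrite("pics/final.png",np.vstack([np.hstack([a,b]),np.hstack([d,e])])[:,:,::-1])
```

```text
(no output)
```

View pics/final.png

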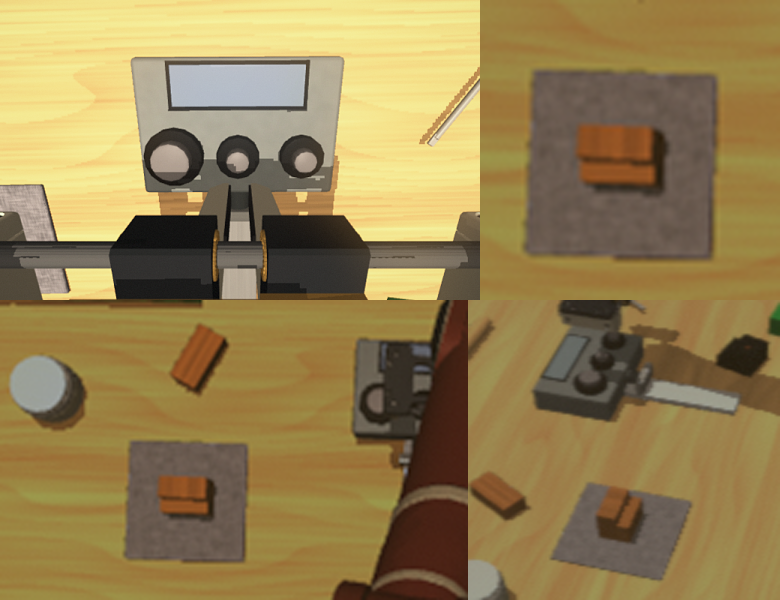

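The block stands well inside the pad, near its middle, and the offcut and tin are in their places. Now I press the end key.

```bash
python3 -m inch '[[[0,-0.05,-0.4],0,1],[[0,-0.05,-0.8],0,1],[[0,-0.05,-1.1],0,1],[[0,-0.05,-1.3],0,1],[[0,-0.05,-1.4],0,1],[[0,-0.05,-1.5],0,1],[[0,-0.05,-1.6],0,1],[[0,-0.05,-1.6],0,1],[[0,-0.05,-1.6],0,1],[[0,-0.05,-1.6],0,1]]';python3 st.py
```

```text
t: 33.45
position: [0.6326, -0.0882, 0.0742]
tool_rot: [-2.211, 0.026, 2.208]
ft_force: [-3.0, 0.1, 13.6]
grip_width: 0.0003
t 33.45 pos [ 0.6326 -0.0882  0.0742] f [-2.99  0.08 13.6 ] jaw -91.35 w 0.0003
```

```bash
python3 -m inch '[[[0,0,1],0,1],[[0,0,3],0,1],[[0,0,6],0,1],[[0,0,9],0,1],[[0,0,11],0,1],[[0,0,11],0,1],[[0,0,11],0,1],[[0,0,11],0,1],[[0,0,11],0,1],[[0,0,11],0,1]]';python3 st.py top t3
python3 - <<'E'
from h import *
a=np.load("pics/t2.npy",allow_pickle=True).item()["pixels"].astype(int);b=np.load("pics/t3.npy",allow_pickle=True).item()["pixels"].astype(int)
print("pad change",abs(a-b)[150:230,190:270].max(), abs(a-b)[30:140,100:290].max())
o=np.load("pics/top.npy",allow_pickle=True).item()["pixels"].astype(int)
for n,r in dict(tin_offcut=(120,165,145,255),clamp_glue=(155,225,430,485),black_green=(205,290,345,412)).items(): print(n,(abs(o-b)[r[0]:r[1],r[2]:r[3]].max(2)>60).sum())
print(env.hand_in())
E
```

```text
t: 34.28
position: [0.6312, -0.0877, 0.1798]
tool_rot: [-2.205, 0.025, 2.213]
ft_force: [-1.1, -0.6, -0.3]
grip_width: 0.0005
t 34.28 pos [ 0.6312 -0.0877  0.1798] f [-1.14 -0.58 -0.26] jaw -91.34 w 0.0005
pad change 4 6
tin_offcut 0
clamp_glue 0
black_green 835
the job is handed in; nothing more can be done
None
```

The job is done and handed in at about 34 s of the 72 s allowed; the hand-in gave no verdict.

- **Big key:** I pressed it to its stop to wake the gauge. I did not see the display change in any picture.
- **First push:** with the block flat on the bed, I pushed its back squarely against the anvil and held it for about 0.7 s.
- **Roll:** I tipped the block a quarter turn over the bed's side so that it stood on its back, then turned it so its underside faced the anvil.
- **Second push:** I pushed the underside against the anvil and held it for about 0.8 s.
- **Finish:** I left the block standing near the middle of the felt pad, pressed the small end key to its stop, and moved the arm clear. I never went near the middle key.

**Anvil travel:** the estimates disagree by 1–2 mm, but all are near half way (7 mm) and well short of the 14 mm stop.

| Push | Force reading | Camera | Tool position |
|---|---|---|---|
| First (back) | about 7 mm | 6–6.7 mm | about 6.5 mm |
| Second (underside) | about 6.5 mm | about 7 mm | up to 8.5 mm |

**Last checks:** the block was still on the pad. The tin, offcut, clamp and glue areas were unchanged from the start. The area with the black and green blocks did differ from the first picture. I put this down to the arm and its shadow, since the arm never touched them, but I did not confirm it with another picture.

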